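# Push the tube stubs home against the sprung stop

### The arm

A 7-joint arm with a two-finger parallel gripper is mounted at the origin on the work surface. World frame = base frame: x ahead of the robot, y to its left, z up, the work surface at z = 0. Lengths are in m, angles in rad, forces in N, time in s.
With the tool pointing down it reaches from about 0.425 to 0.925 m from the base axis. Payload 6.8 kg.
Tool frame: the origin (TCP) lies where the fingers leave the gripper's body, on its centre line; the fingertips stand 73 mm ahead of it and the grasp point (between the pads) lies 54 mm ahead of it; z points along the fingers, y is the line along which they close (so a half turn about z gives the same grasp; the last joint's range is limited). The gripper opens to 85 mm and grips with 20 to 120 N. Pads are 22 mm wide; open, the fingers measure 114 mm over their backs; the gripper's body (76 mm by 85 mm) begins 54 mm behind the grasp point. The pads swing forward as they close: fully open they stand 13 mm farther back than shut.
Start: joints at [1.226, 0.477, 0.022, 1.555, -0.011, 1.109, -0.083], TCP at [0.158, -0.656, 0.304] pointing down, gripper open.
Joint ranges: [-2.96, 2.96], [-0.34, 2.1], [-1.41, 1.46], [0.24, 2.44], [-1.37, 4.51], [0.17, 1.92], [-2.96, 2.96]. Speed limits (rad/s): [2.39, 2.39, 3.14, 3.14, 3.14, 3.14, 3.14].

### API

Orientations are given as a rotation vector (axis times angle).
In Python, from bench import r, cams gives the robot as it stands (r), with the cameras (cams).
- The arm moves only by the shell command python3 drive.py [OPENING] [FORCE], which reads ROWS from standard input. ROWS is a JSON object whose key "rows" holds a list of rows, 1 to 5 of them, each of 6 numbers: dx, dy, dz in normalised numbers (1 is 0.25 m), then a rotation vector rx, ry, rz in parts of the range, where 1.0 means 180 degrees; each row is the pose to reach, as a shift and turn from the pose commanded when the command began, along the tool's axes at that moment; what a row does not reach only later rows make up. A row lasts 1/10 s, in which the tool goes at most 0.05 m and 0.15 rad, less where a joint would pass 70% of its speed; a pose out of reach is approached as far as the arm can. OPENING is the finger opening in m, set as the command begins (- or left out keeps the last). The fingers move at their own pace and stop on an object; FORCE is the grip in N (left out, the last holds). Time passes only in rows, so rows that do not move let the fingers close. It prints the time, the measured TCP pose, the force, the opening and the grip force at its end. A shift or turn number past 1, either way, is cut back to 1. Input that does not fit is refused with a message, and nothing moves.
- r.get_obs(): the state, without advancing time (a new reading comes with each control period).
- cams.grab_frame(name): name is "scene" or "top" or "wrist"; returns (picture, depth): 384x512x3 uint8, blue, green, red; 384x512 float32, m along the optical axis (not along the pixel's ray), 0 where there is no reading.
- cams.camera_info(name): a dict with "camera_matrix" (3x3 intrinsics, pixels), "R" (3x3) and "t" (3): a world point X has camera coordinates R X + t. Camera axes: x right, y down, z forward; pixel columns grow to the right and rows downward; lengths in m; the calibration is good to about 2 mm. A picture is of the moment at which its call begins: read the wrist's pose just before it. camera_info takes no time and is no camera call; for the wrist camera it gives the pose at the moment of the call.
- r.hand_in(): hands the job in; it is judged then, once.
The state is a dict: "clock": time; "joints": joint angles; "qvel": joint speeds; "tau": joint torques, N m; "tcp_pos": TCP position; "orientation": TCP orientation; "contact_force": force on the tool from outside, world axes, zero at the start; "moment": the same for the moment, N m; "grip_width": finger opening in m; "gripper_force": force on a finger pad.
Only numpy, scipy, OpenCV 4.12 (cv2) and the standard library are available. Lean on these libraries where they do the work, as an engineer would, in place of code of your own. Each camera call takes 0.05 s, during which the arm holds its last target. There are 200 camera calls.

### The job

Four short square-tube stubs lie end to end in the blue fit-up rail. Without lifting any of them, push the rearmost stub with the fingers so that all four slide along the rail together as one closed-up train, up to the yellow spring-loaded stop plate and on until that plate is pressed back well over half of its travel; touch none of the other three stubs and leave the things lying around the rail where they are. Finish while still holding the train pressed against the stop like that, ready for tacking.

Things in the scene. Friction and masses are not known exactly. Their poses are not given: they have to be found in the camera images.
- rail: fixed blue steel channel, 400 mm long, 70 mm wide. Origin: centre of its underside, on the bench; x runs along the channel towards the yellow stop, z up. Floor 6 mm above the bench; side walls, inner faces 44 mm apart, tops 18 mm above the bench, from x = -200 to +150 mm; open at the rear (x = -200 mm). Fixed bracket behind the stop: x = 162 to 184 mm, 60 mm wide, 50 mm high.
- stop_plate (a joint): travel of the yellow stop plate in m: 0 when out (free), 0.014 when pressed fully back; it slides along the rail's +x. Spring: about 1.4 N to start it, 7.7 N at full travel; it springs out again when released.
- stop_face (a point): centre of the face of the yellow stop plate that meets the front stub; it is at x = 135 mm in the rail's frame when out and moves with the plate, 27 mm above the bench. The plate is 8 mm thick, 40 mm wide, 36 mm high.
- tube_1: rearmost stub of bare steel square tube, orange stripe across its top: 45 mm long (x, along the rail), 40 mm wide, 40 mm high, wall 4 mm, open ends; about 0.2 kg. Origin: centre of its underside, on the channel floor; x points to the stop, z up. Its top is 46 mm above the bench. This is the one to push, on its rear end; the next stub touches its front end.
- tube_2: second stub of bare steel square tube, orange stripe across its top: 45 mm long (x, along the rail), 40 mm wide, 40 mm high, wall 4 mm, open ends; about 0.2 kg. Origin: centre of its underside, on the channel floor; x points to the stop, z up. Its top is 46 mm above the bench. Counted from the rear.
- tube_3: third stub of bare steel square tube, orange stripe across its top: 45 mm long (x, along the rail), 40 mm wide, 40 mm high, wall 4 mm, open ends; about 0.2 kg. Origin: centre of its underside, on the channel floor; x points to the stop, z up. Its top is 46 mm above the bench. Counted from the rear.
- tube_4: front stub of bare steel square tube, orange stripe across its top: 45 mm long (x, along the rail), 40 mm wide, 40 mm high, wall 4 mm, open ends; about 0.2 kg. Origin: centre of its underside, on the channel floor; x points to the stop, z up. Its top is 46 mm above the bench. Nearest to the stop; it starts 55 to 115 mm short of it.
- pipe_stub: bystander: copper-coloured pipe ring standing upright, 48 mm across, 55 mm high; origin at the centre of its underside.
- magnet: bystander: red welding magnet lying flat, about 74 by 50 mm, 18 mm high; origin at the centre of its underside.
- wire_brush: bystander: wire brush with a green handle lying bristles down, 245 mm long (x from -105 to +140 mm), 28 mm wide, 36 mm high; origin on the bench under its handle.

How it is judged:
By the outcome, as a careful person would: the job done as asked, in the order asked, and still so for the second after the job is handed in, while the arm keeps its last pose, push and grip.
It also fails if it takes over 38 s, if anything falls off the work surface, if the arm or the gripper's body presses on something with over 40 N, if the wrist force passes 120 N, or if a joint passes its speed limit or range.

## Working session

There is one attempt and no reset: what is moved stays moved. The work goes in short steps, Python scripts to look and compute and a shell command to move; the robot and the scene stay as the last step left them, time stands still between calls to the robot, and variables do not carry over. Pictures are saved under pics/ and viewed, at most 10 in all, crops included, and the job is handed in when it is done.

```bash
ls; mkdir -p pics
python3 - <<'E'
from bench import r, cams
import cv2,numpy as np
for n in("scene","top"):
    im,d=cams.grab_frame(n); cv2.imwrite(f"pics/{n}0.png",im); np.save(f"{n}_d.npy",d)
    c=cams.camera_info(n); print(n,c["camera_matrix"].round(1).tolist(),c["R"].round(3).tolist(),c["t"].round(3).tolist())
o=r.get_obs(); print(o)
E
```

```text
bench.py
drive.py
pics
scene [[402.0, 0.0, 255.9], [0.0, 402.0, 191.2], [0.0, 0.0, 1.0]] [[-0.448, 0.894, -0.004], [0.68, 0.338, -0.651], [-0.58, -0.295, -0.759]] [0.248, -0.341, 1.073]
top [[356.2, 0.0, 253.6], [0.0, 356.2, 184.2], [0.0, 0.0, 1.0]] [[-0.012, -0.999, -0.038], [-0.99, 0.017, -0.138], [0.139, 0.035, -0.99]] [0.014, 0.548, 0.603]
{'clock': 0.1, 'joints': array([ 1.22589704,  0.47772352,  0.02236918,  1.55637149, -0.0114768 ,
        1.10930803, -0.08311735]), 'qvel': array([-0.00070362, -0.00163456,  0.00031782, -0.0039464 ,  0.00100483,
        0.0003796 , -0.00054237]), 'tau': array([ 4.36627612e-03, -5.97758317e+01,  1.61363259e+00, -2.81951916e+01,
        1.27915386e-02,  5.14269836e-03,  1.95060778e-05]), 'tcp_pos': array([ 0.15822639, -0.65575554,  0.3030113 ]), 'orientation': array([-3.11796710e+00, -3.70884001e-01,  5.53366503e-04]), 'contact_force': array([-0.17783053,  0.17159063,  0.21451125]), 'moment': array([ 0.05019326, -0.03666503,  0.02509452]), 'gripper_force': 0.0, 'grip_width': 0.08523107897145697}
```

View pics/top0.png

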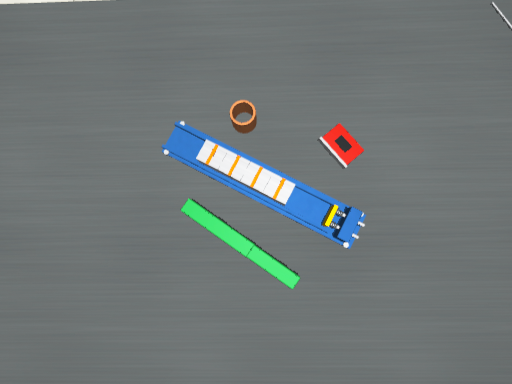

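View pics/scene0.png

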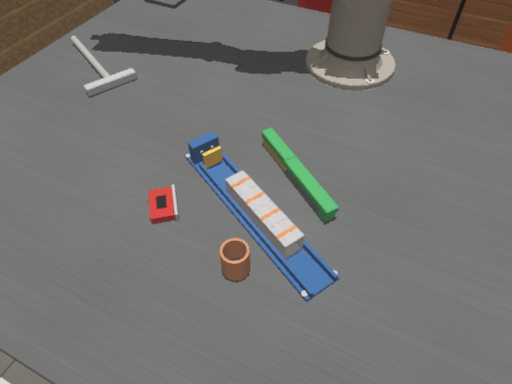

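The top view shows the rail running from its rear at about (174,138) to the stop at (331,215). The stripes are at about (211,154), (234,165), (257,177) and (279,188), the pipe is at (244,117) and the brush runs from (185,205) to (297,283). The scene view shows the same layout: tube_1 is nearest the camera with its stripe at (286,232), and the stop is at (212,157).

```bash
cat > h.py <<'E'
from bench import r, cams
import cv2,numpy as np
def ray(n,p,c=None):
    c=c or cams.camera_info(n); R=c["R"];d=R.T@np.linalg.inv(c["camera_matrix"])@[p[0],p[1],1]
    return -R.T@c["t"],d
def plane(n,p,z,c=None):
    o,d=ray(n,p,c); return o+d*(z-o[2])/d[2]
def tri(rays):
    A=np.zeros((3,3));b=np.zeros(3);P=[]
    for o,d in rays:
        d=d/np.linalg.norm(d);M=np.eye(3)-np.outer(d,d);A+=M;b+=M@o
    x=np.linalg.solve(A,b)
    return x,max(np.linalg.norm(np.cross(x-o,d/np.linalg.norm(d))) for o,d in rays)
def blobs(im,lo,hi,amin=15):
    m=cv2.inRange(cv2.cvtColor(im,cv2.COLOR_BGR2HSV),lo,hi)
    n,l,s,c=cv2.connectedComponentsWithStats(m)
    return [(c[i].round(1),int(s[i,4])) for i in range(1,n) if s[i,4]>=amin]
E
python3 - <<'E'
from h import *
for n in("top","scene"):
    im=cv2.imread(f"pics/{n}0.png")
    print(n,"orange",blobs(im,(7,170,190),(19,255,255)))
    print("yellow",blobs(im,(20,150,120),(34,255,255)))
    print("green",blobs(im,(50,120,60),(75,255,255)))
    print("steel",blobs(im,(0,0,190),(180,40,255),8))
    print("blue",blobs(im,(100,150,40),(125,255,255)))
E
```

```text
top orange []
yellow [(array([211.8, 153.5]), 33), (array([233.7, 165.1]), 34), (array([255.9, 176.9]), 34), (array([278.8, 188.1]), 42), (array([330.9, 215.1]), 107)]
green [(array([239.8, 242.9]), 2155)]
steel [(array([29.7,  1. ]), 196), (array([84.5,  0. ]), 22), (array([502.3,  14.9]), 42), (array([182.1, 122.5]), 13), (array([333.1, 151.9]), 86), (array([205.2, 150.9]), 217), (array([222.5, 159.5]), 450), (array([165.9, 151.6]), 17), (array([244.7, 170.8]), 467), (array([267.2, 182.3]), 478), (array([285.1, 191.6]), 233), (array([361.1, 223.7]), 18), (array([354.8, 235.7]), 18), (array([345.5, 244.5]), 22)]
blue [(array([269.8, 188.2]), 4762)]
scene orange []
yellow []
green [(array([300.2, 171.7]), 1093)]
steel [(array([102.2,  71. ]), 346), (array([386.7,  52.3]), 9), (array([370. ,  80.5]), 24), (array([187.1, 154.9]), 8), (array([236.5, 177.1]), 154), (array([247.5, 189.2]), 337), (array([173.9, 199.4]), 65), (array([262. , 205.3]), 374), (array([277.7, 222.4]), 419), (array([290.7, 236.7]), 225), (array([303.8, 293.2]), 20), (array([  3.2, 381.2]), 39)]
blue []
```

Run:
```python
from h import *
T=cv2.imread("pics/top0.png");S=cv2.imread("pics/scene0.png")
bt=[b for b in blobs(T,(16,150,120),(34,255,255))]
bs=[b for b in blobs(S,(4,150,150),(34,255,255))]
print(bt);print(bs)
st=sorted([b[0] for b in bt],key=lambda p:p[0])
ss=sorted([b[0] for b in bs if b[0][0]>180],key=lambda p:-p[0])
P=[]
for a in st[:4]:P.append(plane("top",a,.046))
print(np.round(P,4))
for a in st[:4]:
    print([ (tri([ray("top",a),ray("scene",b)])[0].round(4).tolist(),round(tri([ray("top",a),ray("scene",b)])[1],4)) for b in ss if tri([ray("top",a),ray("scene",b)])[1]<.006])
P=np.array(P);u=(P[3]-P[0])[:2];print("pitch",np.linalg.norm(u)/3);u/=np.linalg.norm(u)
print("dir",u,"yaw",np.arctan2(u[1],u[0]))
y=plane("top",st[4],.045);print("yellow",y)
# steel whites ends
m=cv2.inRange(cv2.cvtColor(T,cv2.COLOR_BGR2HSV),(0,0,170),(180,60,255))
c=lambda p:plane("top",p,.01)
for p in[(182.1,122.5),(165.9,151.6),(345.5,244.5)]:
    q=c(p)[:2];print("bolt",q,"rel tube1 along/lat",(q-P[0,:2])@u,(q-P[0,:2])@[-u[1],u[0]])
print("yellow rel",(y[:2]-P[0,:2])@u,(y[:2]-P[0,:2])@[-u[1],u[0]])
mg=cv2.inRange(cv2.cvtColor(T,cv2.COLOR_BGR2HSV),(50,120,60),(75,255,255))
for p in cv2.boxPoints(cv2.minAreaRect(cv2.findNonZero(mg))):
    q=plane("top",p,.03)[:2];print("brush",q,(q-P[0,:2])@u,(q-P[0,:2])@[-u[1],u[0]])
for p,z in[((243,109),.055),((243,117),.0)]:
    q=plane("top",p,z)[:2];print("pipe",q,(q-P[0,:2])@u,(q-P[0,:2])@[-u[1],u[0]])
```

```text
[(array([211.4, 154. ]), 60), (array([233.5, 165.1]), 60), (array([255.8, 176.7]), 61), (array([278.4, 188.5]), 65), (array([330.9, 215.1]), 107)]
[(array([239.7, 181.8]), 23), (array([254.5, 196.9]), 21), (array([268.8, 214. ]), 29), (array([285.2, 231.7]), 33)]
[[ 0.6037  0.0812  0.046 ]
 [ 0.5825  0.0412  0.046 ]
 [ 0.5606  0.0014  0.046 ]
 [ 0.5387 -0.0384  0.046 ]]
[([0.6039, 0.0804, 0.0463], np.float64(0.0009))]
[([0.5828, 0.0404, 0.0462], np.float64(0.0009))]
[([0.5606, 0.0011, 0.0471], np.float64(0.0003))]
[([0.5392, -0.0393, 0.0457], np.float64(0.001))]
pitch 0.04535784184616484
dir [-0.47731326 -0.87873321] yaw -2.0683909757917807
yellow [ 0.49047065 -0.12887274  0.045     ]
bolt [0.67571721 0.14434616] rel tube1 along/lat -0.08986025272456312 0.03317760998176583
bolt [0.61850821 0.17486111] rel tube1 along/lat -0.08936813592003653 -0.0316590290080573
bolt [ 0.43846725 -0.15924579] rel tube1 along/lat 0.29015862867871556 -0.030393349438816112
yellow rel 0.23864690509345135 0.0008063040183572722
brush [0.50409364 0.14188529] -0.005779601713057979 -0.11645911724911848
brush [0.52796475 0.12514058] -0.002459466903418527 -0.08749030515121244
brush [ 0.38499937 -0.07546257] 0.24205645838179637 -0.11736819588652736
brush [ 0.36268601 -0.05860471] 0.23789335667516973 -0.14502216798733347
pipe [0.68362184 0.02270087] 0.013260518909533822 0.09818658196963652
pipe [0.68723876 0.02635755] 0.008320867265483848 0.09961950668480794
```

The stripes triangulate to z ≈ 46 mm with a pitch of 45.4 mm, which matches the text. The gap to the stop is about 76 mm. Next I'll work out the approach in tool axes.

```bash
cat >> h.py <<'E'
from scipy.spatial.transform import Rotation as Ro
P1=np.array([.6036,.0810]);u=np.array([-.4773,-.8787]);v=np.array([-u[1],u[0]])
def goal(along,z,lat=0):
    o=r.get_obs();R=Ro.from_rotvec(o["orientation"])
    p=np.r_[P1+along*u+lat*v,z];best=None
    for s in(1,-1):
        x=np.r_[s*u,0];zz=np.array([0,0,-1.]);G=Ro.from_matrix(np.c_[x,np.cross(zz,x),zz])
        w=(R.inv()*G).as_rotvec()
        print("s",s,"shift",R.inv().apply(p-o["tcp_pos"]).round(4),"rot",w.round(4))
    a=o["tcp_pos"][:2]-P1
    print("t",round(o["clock"],2),"along",round(a@u,4),"lat",round(a@v,4),"z",o["tcp_pos"][2].round(4),"F along",(o["contact_force"][:2]@u).round(2),o["contact_force"].round(2),"grip",round(o["grip_width"],4),"q7",o["joints"][6].round(2))
E
python3 -c "
from h import *
goal(-.065,.25)"
```

```text
s 1 shift [ 0.6493 -0.6599  0.054 ] rot [-7.0000e-04  2.0000e-03  2.3052e+00]
s -1 shift [ 0.6493 -0.6599  0.054 ] rot [-1.600e-03 -6.000e-04 -8.364e-01]
t 0.1 along 0.86 lat -0.0397 z 0.303 F along -0.07 [-0.18  0.17  0.21] grip 0.0852 q7 -0.08
```

The manual's scale: shifts go in shares of 0.25 m and turns go in shares of 180 degrees. Converting my numbers, -0.1775 m / 0.25 = -0.71, -0.0355 m / 0.25 = -0.142.

```bash
for k in 1 2 3; do :; done; echo '{"rows": [[0.14,-0.142,0,0,0,0],[0.28,-0.284,0,0,0,0],[0.42,-0.426,0,0,0,0],[0.56,-0.568,0,0,0,0],[0.7,-0.71,0,0,0,0]]}' | python3 drive.py 0.03 20
echo '{"rows": [[0.14,-0.142,0,0,0,0],[0.28,-0.284,0,0,0,0],[0.42,-0.426,0,0,0,0],[0.56,-0.568,0,0,0,0],[0.7,-0.71,0,0,0,0]]}' | python3 drive.py
echo '{"rows": [[0.14,-0.142,0,0,0,0],[0.28,-0.284,0,0,0,0],[0.42,-0.426,0,0,0,0],[0.56,-0.568,0,0,0,0],[0.7,-0.71,0,0,0,0]]}' | python3 drive.py
python3 -c "
from h import *
goal(-.065,.25)"
```

```text
clock: 0.6
tcp_pos: [0.2874, -0.4406, 0.3037]
orientation: [-3.119, -0.371, 0.0]
contact_force: [1.0, 1.2, 0.0]
grip_width: 0.0299
gripper_force: 0.0
clock: 1.1
tcp_pos: [0.4157, -0.2271, 0.3039]
orientation: [3.119, 0.371, -0.0]
contact_force: [1.5, -0.2, -0.2]
grip_width: 0.0302
gripper_force: 0.0
clock: 1.6
tcp_pos: [0.5443, -0.0137, 0.3037]
orientation: [3.119, 0.371, -0.001]
contact_force: [1.2, -1.0, 0.3]
grip_width: 0.0298
gripper_force: 0.0
s 1 shift [ 0.1234 -0.1264  0.0536] rot [ 5.0000e-04 -0.0000e+00  2.3049e+00]
s -1 shift [ 0.1234 -0.1264  0.0536] rot [ 0.000e+00  4.000e-04 -8.367e-01]
t 1.6 along 0.1115 lat -0.0069 z 0.3037 F along 0.29 [ 1.15 -0.95  0.3 ] grip 0.0298 q7 -1.55
```

To row units: -0.126 m / 0.25 = -0.504, 0.123 m / 0.25 = 0.492, -0.7 rad / 3.1416 = -0.2228.

```bash
echo '{"rows": [[0.12,-0.12,0.04,0,0,-0.0446],[0.24,-0.24,0.08,0,0,-0.0891],[0.36,-0.36,0.12,0,0,-0.1337],[0.4,-0.4,0.16,0,0,-0.1783],[0.492,-0.504,0.212,0,0,-0.2228]]}' | python3 drive.py
python3 -c "
from h import *
goal(-.065,.15)"
```

```text
clock: 2.1
tcp_pos: [0.6342, 0.1348, 0.25]
orientation: [2.799, 1.423, -0.003]
contact_force: [0.6, -1.4, 0.0]
grip_width: 0.0299
gripper_force: 0.0
s 1 shift [ 0.0032 -0.0017  0.1   ] rot [ 3.3000e-03 -6.0000e-04  3.0088e+00]
s -1 shift [ 0.0032 -0.0017  0.1   ] rot [ 0.0004  0.0022 -0.1328]
t 2.1 along -0.0618 lat 0.0012 z 0.25 F along 0.96 [ 0.57 -1.39  0.02] grip 0.0299 q7 -1.19
```

To row units: 0.1 m / 0.25 = 0.4, 0.06 m / 0.25 = 0.24, -0.1328 rad / 3.1416 = -0.0423.

```bash
echo '{"rows": [[0.012,-0.004,0.12,0,0.0006,-0.0423],[0.012,-0.006,0.24,0,0.0006,-0.0423],[0.012,-0.006,0.4,0,0.0006,-0.0423],[0.012,-0.006,0.4,0,0.0006,-0.0423]]}' | python3 drive.py
python3 - <<'E'
from h import *
goal(-.065,.097)
c=cams.camera_info("wrist")
im,d=cams.grab_frame("wrist");cv2.imwrite("pics/w1.png",im)
b=blobs(im,(4,150,120),(34,255,255));print(b)
for q,a in b:
    p=plane("wrist",q,.046,c)[:2]-P1;print(p@u,p@v)
S,_=cams.grab_frame("scene");T,_=cams.grab_frame("top")
S=S[130:330,180:420];cv2.imwrite("pics/s1.png",cv2.resize(S,None,fx=2.5,fy=2.5))
E
```

```text
clock: 2.5
tcp_pos: [0.6309, 0.1377, 0.1451]
orientation: [-2.7, -1.6, 0.014]
contact_force: [-1.4, -0.9, -1.3]
grip_width: 0.0299
gripper_force: 0.0
s 1 shift [0.0024 0.0034 0.0481] rot [0.0088 0.0117 3.1382]
s -1 shift [0.0024 0.0034 0.0481] rot [-0.0075  0.0056 -0.0033]
t 2.5 along -0.0629 lat -0.003 z 0.1451 F along 1.45 [-1.41 -0.89 -1.26] grip 0.0299 q7 -1.14
[(array([257.8, 300. ]), 263)]
0.0013370624485316684 -0.00024043380832078546
```

View pics/w1.png

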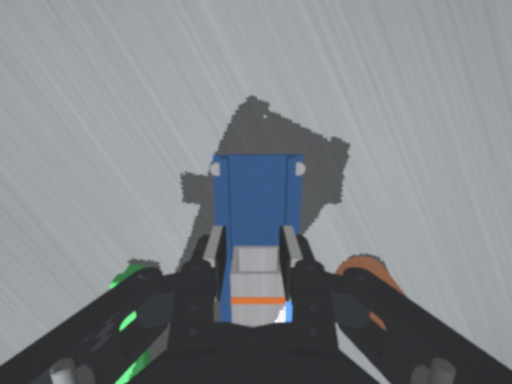

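View pics/s1.png

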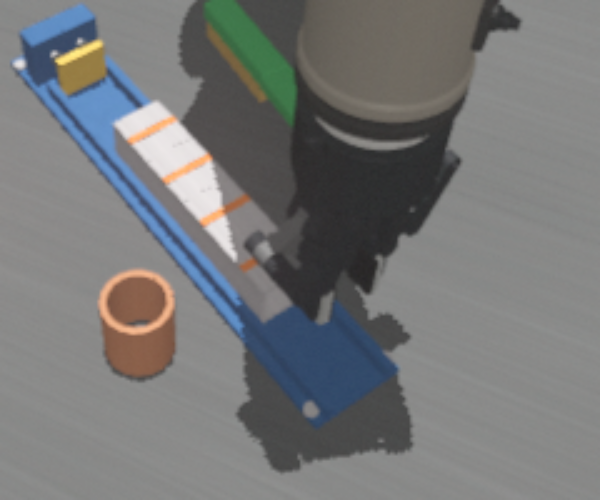

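The wrist view shows tube_1's rear end centred at (256,262) and its stripe at (258,300). The pad tips are at (218,230) and (289,230), straddling the rail behind the tube. The scene crop shows the fingers above the rail behind tube_1, clear of the pipe and brush. I'll check the fingertip height from the wrist depth.

Run:
```python
from h import *
c=cams.camera_info("wrist");im,d=cams.grab_frame("wrist");o=r.get_obs()["tcp_pos"]
K=np.linalg.inv(c["camera_matrix"])
for col in(214,218,221,285,289,293):
  for row in(228,232,240,255):
    X=c["R"].T@(K@[col,row,1]*d[row,col]-c["t"]);q=X[:2]-P1
    if X[2]>.05:print(col,row,"along",(q@u).round(4),"lat",(q@v).round(4),"z",X[2].round(4),"tip below TCP",(o[2]-X[2]).round(4))
goal(-.065,.097)
```

```text
214 228 along -0.0783 lat -0.0211 z 0.0883 tip below TCP 0.0648
214 232 along -0.0788 lat -0.0203 z 0.094 tip below TCP 0.0591
214 240 along -0.0786 lat -0.0193 z 0.1023 tip below TCP 0.0508
214 255 along -0.0777 lat -0.0177 z 0.1147 tip below TCP 0.0384
218 228 along -0.0785 lat -0.0189 z 0.0887 tip below TCP 0.0644
218 232 along -0.0783 lat -0.0184 z 0.093 tip below TCP 0.0601
218 240 along -0.0781 lat -0.0174 z 0.1015 tip below TCP 0.0516
218 255 along -0.0779 lat -0.0159 z 0.115 tip below TCP 0.0381
221 228 along -0.0785 lat -0.0173 z 0.0886 tip below TCP 0.0645
221 232 along -0.0784 lat -0.0168 z 0.0934 tip below TCP 0.0597
221 240 along -0.0789 lat -0.0158 z 0.1029 tip below TCP 0.0502
221 255 along -0.0735 lat -0.0155 z 0.1076 tip below TCP 0.0455
285 228 along -0.0785 lat 0.0168 z 0.089 tip below TCP 0.0641
285 232 along -0.0778 lat 0.0165 z 0.0923 tip below TCP 0.0607
285 240 along -0.0783 lat 0.0153 z 0.1021 tip below TCP 0.051
285 255 along -0.0752 lat 0.0144 z 0.1107 tip below TCP 0.0424
289 228 along -0.0785 lat 0.019 z 0.089 tip below TCP 0.0641
289 232 along -0.0782 lat 0.0184 z 0.0931 tip below TCP 0.06
289 240 along -0.0782 lat 0.0173 z 0.1019 tip below TCP 0.0512
289 255 along -0.0776 lat 0.0157 z 0.1149 tip below TCP 0.0382
293 232 along -0.0781 lat 0.0206 z 0.0929 tip below TCP 0.0602
293 240 along -0.078 lat 0.0193 z 0.1015 tip below TCP 0.0516
293 255 along -0.0783 lat 0.0173 z 0.116 tip below TCP 0.0371
s 1 shift [-0.0021 -0.0001  0.0561] rot [-0.0066 -0.0035  3.1378]
s -1 shift [-0.0021 -0.0001  0.0561] rot [ 0.0022 -0.0042 -0.0038]
t 2.7 along -0.0669 lat -0.0 z 0.1531 F along -0.35 [0.13 0.33 0.81] grip 0.0301 q7 -1.14
```

To row units: 0.057 m / 0.25 = 0.228, 0.05 m / 0.25 = 0.2.

```bash
echo '{"rows": [[-0.004,0,0.1,0,0,0],[-0.004,0,0.2,0,0,0],[-0.004,0,0.228,0,0,0],[-0.004,0,0.228,0,0,0],[-0.004,0,0.228,0,0,0]]}' | python3 drive.py
python3 -c "
from h import *
goal(-.045,.095)"
```

```text
clock: 3.2
tcp_pos: [0.635, 0.1389, 0.0958]
orientation: [-2.703, -1.601, -0.007]
contact_force: [0.0, 0.2, -0.8]
grip_width: 0.0299
gripper_force: 0.0
s 1 shift [-0.0209  0.0001  0.0007] rot [-6.1000e-03 -3.1000e-03  3.1379e+00]
s -1 shift [-0.0209  0.0001  0.0007] rot [ 0.002  -0.0039 -0.0037]
t 3.2 along -0.0659 lat -0.0001 z 0.0958 F along -0.2 [ 0.01  0.22 -0.82] grip 0.0299 q7 -1.17
```

To row units: -0.03 m / 0.25 = -0.12, -0.029 m / 0.25 = -0.116, -0.004 rad / 3.1416 = -0.0013.

```bash
echo '{"rows": [[-0.04,0,0.004,0.0006,-0.0013,-0.0013],[-0.08,0,0.004,0.0006,-0.0013,-0.0013],[-0.104,0,0.004,0.0006,-0.0013,-0.0013],[-0.116,0,0.004,0.0006,-0.0013,-0.0013],[-0.12,0,0.004,0.0006,-0.0013,-0.0013]]}' | python3 drive.py
python3 -c "
from h import *
goal(-.025,.095)"
echo '{"rows": [[-0.008,0,0,0,0,0],[-0.016,0,0,0,0,0],[-0.024,0,0,0,0,0],[-0.032,0,0,0,0,0],[-0.04,0,0,0,0,0]]}' | python3 drive.py
python3 -c "
from h import *
goal(.045,.095)
im,d=cams.grab_frame('scene');cv2.imwrite('pics/s2.png',cv2.resize(im[130:330,180:420],None,fx=2.5,fy=2.5))"
```

```text
clock: 3.7
tcp_pos: [0.6194, 0.1114, 0.093]
orientation: [-2.7, -1.605, 0.004]
contact_force: [-0.4, -0.1, 0.8]
grip_width: 0.03
gripper_force: 0.0
s 1 shift [-0.0092  0.0006 -0.002 ] rot [3.5000e-03 2.6000e-03 3.1412e+00]
s -1 shift [-0.0092  0.0006 -0.002 ] rot [-0.0017  0.0022 -0.0004]
t 3.7 along -0.0342 lat -0.0006 z 0.093 F along 0.31 [-0.41 -0.13  0.76] grip 0.03 q7 -1.14
clock: 4.2
tcp_pos: [0.615, 0.1042, 0.093]
orientation: [-2.698, -1.607, 0.002]
contact_force: [1.7, 3.0, -1.3]
grip_width: 0.0297
gripper_force: 2.1
s 1 shift [-0.0708  0.001  -0.002 ] rot [-9.0000e-04 -2.8000e-03 -3.1404e+00]
s -1 shift [-0.0708  0.001  -0.002 ] rot [-0.0018  0.0006  0.0012]
t 4.2 along -0.0258 lat -0.0011 z 0.093 F along -3.42 [ 1.73  2.96 -1.34] grip 0.0297 q7 -1.14
```

View pics/s2.png

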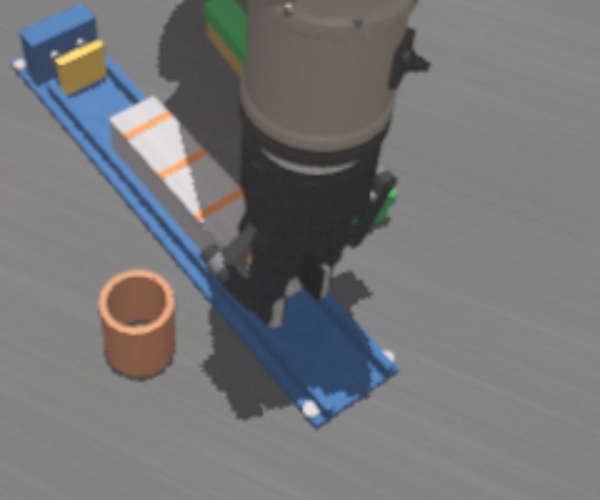

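The fingers are on the stub: about 3.4 N, and the train's front corner has moved to (110,118) in the crop with the stubs still closed up. I'll keep pushing.

To row units: -0.022 m / 0.25 = -0.088, -0.001 m / 0.25 = -0.004.

```bash
echo '{"rows": [[-0.012,0,0,0,0,0],[-0.028,0,-0.004,0,0,0],[-0.048,0.002,-0.004,0,0,0],[-0.068,0.004,-0.004,0,0,0],[-0.088,0.004,-0.004,0,0,0]]}' | python3 drive.py
echo '{"rows": [[-0.02,0,0,0,0,0],[-0.04,0,0,0,0,0],[-0.06,0,0,0,0,0],[-0.08,0,0,0,0,0],[-0.096,0,0,0,0,0]]}' | python3 drive.py
echo '{"rows": [[-0.012,0,0,0,0,0],[-0.024,0,0,0,0,0],[-0.032,0,0,0,0,0],[-0.04,0,0,0,0,0],[-0.04,0,0,0,0,0]]}' | python3 drive.py
cat > look.py <<'E'
from h import *
import sys
goal(.05,.095)
im,d=cams.grab_frame("top");cv2.imwrite(f"pics/t{sys.argv[1]}.png",cv2.resize(im[120:260,160:380],None,fx=3,fy=3))
for q,a in blobs(im,(16,150,120),(34,255,255)):
    p=plane("top",q,.046)[:2]-P1;print(q,a,"along",(p@u).round(4),"lat",(p@v).round(4))
E
python3 look.py 3
```

```text
clock: 4.75
tcp_pos: [0.6048, 0.0827, 0.0938]
orientation: [-2.7, -1.606, 0.005]
contact_force: [1.3, 2.4, -2.8]
grip_width: 0.0297
gripper_force: 1.7
clock: 5.25
tcp_pos: [0.5935, 0.062, 0.0939]
orientation: [-2.699, -1.606, 0.004]
contact_force: [1.8, 3.0, -2.8]
grip_width: 0.0298
gripper_force: 1.8
clock: 5.75
tcp_pos: [0.5888, 0.0533, 0.094]
orientation: [-2.7, -1.606, 0.005]
contact_force: [0.8, 2.0, -1.2]
grip_width: 0.03
gripper_force: 1.0
s 1 shift [-0.0186 -0.0002 -0.001 ] rot [-4.2000e-03 -3.1000e-03 -3.1415e+00]
s -1 shift [-0.0186 -0.0002 -0.001 ] rot [-0.002   0.0026  0.0001]
t 5.75 along 0.0314 lat 0.0002 z 0.094 F along -2.12 [ 0.78  1.99 -1.17] grip 0.03 q7 -1.08
```

View pics/t3.png

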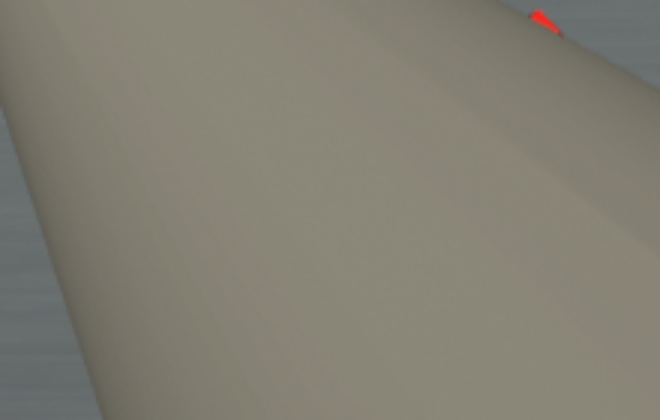

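The arm blocks the top view of the rail, so I'll measure in the scene view instead, where the front stub and the plate stay visible.

```bash
cat > look.py <<'E'
from h import *
import sys
goal(.053,.094)
im,d=cams.grab_frame("scene");cv2.imwrite(f"pics/s{sys.argv[1]}.png",cv2.resize(im[120:270,170:320],None,fx=4,fy=4,interpolation=cv2.INTER_CUBIC))
for q,a in blobs(im,(4,120,90),(34,255,255),6):
    p=plane("scene",q,.046)[:2]-P1;print(q,a,"along",(p@u).round(4),"lat",(p@v).round(4))
E
python3 look.py 4
python3 -c "
from h import *
im=cv2.imread('pics/scene0.png')
for q,a in blobs(im,(4,120,90),(34,255,255),6):
    p=plane('scene',q,.046)[:2]-P1;print(q,a,'along',(p@u).round(4),'lat',(p@v).round(4))"
```

```text
s 1 shift [-0.0215 -0.0002  0.    ] rot [-4.4000e-03 -3.1000e-03 -3.1415e+00]
s -1 shift [-0.0215 -0.0002  0.    ] rot [-0.002   0.0028  0.0001]
t 5.8 along 0.0315 lat 0.0002 z 0.094 F along -1.86 [ 1.72  1.18 -2.48] grip 0.0302 q7 -1.08
[423.9  15.4] 2082 along 0.3686 lat -0.7814
[486.   23.9] 2464 along 0.2363 lat -0.8821
[210.7 153.7] 143 along 0.231 lat 0.0076
[221.6 161.7] 31 along 0.2001 lat 0.0017
[234.7 175.7] 43 along 0.1549 lat 0.001
[246.7 191.7] 37 along 0.1097 lat 0.0046
[256.9 210.2] 8 along 0.0648 lat 0.0137
[235.6 249.3] 119 along 0.0195 lat 0.0868
[244.4 252.1] 12 along 0.0071 lat 0.0782
[237.8 269.1] 204 along -0.0124 lat 0.1035
[226.7 257.7] 7 along 0.0145 lat 0.1067
[224.1 261.4] 12 along 0.0112 lat 0.1136
[422.8  15.9] 1923 along 0.3685 lat -0.7764
[485.8  25.1] 2221 along 0.2325 lat -0.8758
[502.2   1.1] 67 along 0.2932 lat -1.044
[212.2 156.1] 266 along 0.2236 lat 0.0086
[240.2 181.4] 40 along 0.1372 lat 0.0005
[254.  197.1] 44 along 0.0918 lat 0.001
[269.3 213.6] 49 along 0.0465 lat 0.0005
[285.4 231.6] 57 along 0.0011 lat 0.0007
[225.5 244.5] 10 along 0.0365 lat 0.0952
[232.6 250.3] 9 along 0.0207 lat 0.0918
[223.5 253.8] 10 along 0.0235 lat 0.1071
[236.2 253.3] 12 along 0.0127 lat 0.0901
[228.8 256.1] 12 along 0.0151 lat 0.1025
[241.2 256. ] 14 along 0.004 lat 0.0863
[234.8 269.3] 194 along -0.0101 lat 0.1075
```

View pics/s4.png

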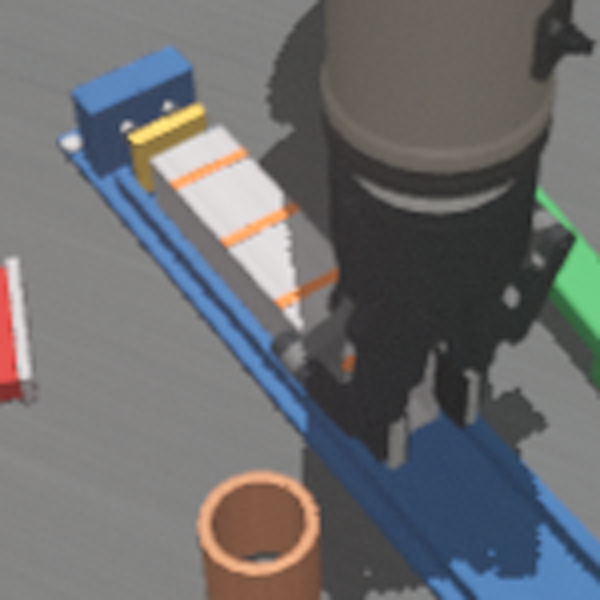

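The crop shows the four stubs still closed up and the front one near the yellow plate, at about (150,165). Tube_4's stripe has moved 63 mm, so about 12 mm remain to the plate.

To row units: -0.009 m / 0.25 = -0.036, -0.008 m / 0.25 = -0.032.

```bash
echo '{"rows": [[-0.012,0,0,0,0,0],[-0.024,0,0,0,0,0],[-0.032,0,0,0,0,0],[-0.036,0,0,0,0,0],[-0.036,0,0,0,0,0]]}' | python3 drive.py
python3 look.py 5 | sed -n '3p;6,8p'
echo '{"rows": [[-0.008,0,0,0,0,0],[-0.016,0,0,0,0,0],[-0.024,0,0,0,0,0],[-0.032,0,0,0,0,0],[-0.032,0,0,0,0,0]]}' | python3 drive.py
python3 look.py 6| sed -n '3p;6,8p'
```

```text
clock: 6.35
tcp_pos: [0.5846, 0.0454, 0.094]
orientation: [-2.7, -1.606, 0.005]
contact_force: [2.4, 2.4, -1.6]
grip_width: 0.0299
gripper_force: 1.4
t 6.35 along 0.0403 lat 0.0002 z 0.094 F along -3.31 [ 2.44  2.44 -1.62] grip 0.0299 q7 -1.07
[210.3 151.7] 72 along 0.2363 lat 0.0053
[219.8 158.8] 32 along 0.2088 lat 0.0004
[232.  172.8] 38 along 0.164 lat 0.0011
clock: 6.9
tcp_pos: [0.5809, 0.039, 0.0941]
orientation: [-2.699, -1.606, 0.003]
contact_force: [3.1, 4.2, -2.9]
grip_width: 0.0303
gripper_force: 2.4
t 6.9 along 0.0478 lat 0.0001 z 0.0941 F along -5.15 [ 3.1   4.18 -2.95] grip 0.0303 q7 -1.06
[209.9 149.4] 33 along 0.2424 lat 0.0027
[217. 157.] 30 along 0.2161 lat 0.0023
[229.2 170.8] 32 along 0.1714 lat 0.0026
```

To row units: -0.0075 m / 0.25 = -0.03, -0.006 m / 0.25 = -0.024.

```bash
echo '{"rows": [[-0.008,0,0,0,0,0],[-0.016,0,0,0,0,0],[-0.024,0,0,0,0,0],[-0.03,0,0,0,0,0],[-0.03,0,0,0,0,0]]}' | python3 drive.py
python3 look.py 7| sed -n '3p;6,9p'
python3 - <<'E'
from h import *
a=cv2.imread("pics/scene0.png")[120:270,170:320];a=cv2.resize(a,None,fx=4,fy=4,interpolation=cv2.INTER_CUBIC)
for n,i in(("0",a),("7",cv2.imread("pics/s7.png"))):
    print(n,blobs(i,(20,150,190),(34,255,255),60))
F=[]
for k in range(6):
    cams.grab_frame("scene");F.append(r.get_obs()["contact_force"][:2]@u)
print(np.round(F,2))
E
```

```text
clock: 7.45
tcp_pos: [0.5778, 0.0334, 0.0943]
orientation: [-2.698, -1.607, 0.0]
contact_force: [3.1, 5.8, -3.4]
grip_width: 0.03
gripper_force: 3.6
t 7.45 along 0.0541 lat 0.0 z 0.0943 F along -6.55 [ 3.07  5.79 -3.42] grip 0.03 q7 -1.05
[208.1 147.8] 34 along 0.2484 lat 0.0032
[215.1 155.3] 31 along 0.2223 lat 0.0028
[228.  168.8] 36 along 0.1771 lat 0.0017
[238.8 184.5] 28 along 0.1323 lat 0.0067
0 []
7 []
[-6.73 -7.01 -6.88 -6.43 -7.45 -6.28]
```

View pics/s7.png

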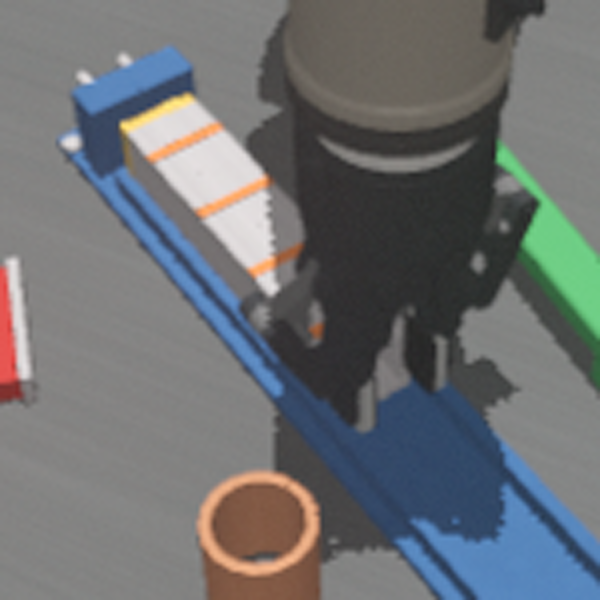

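The front stub now presses the yellow plate: only its top edge shows, at about (160,110) in the crop, with the train closed up. I'll cross-check how far it is pressed against the fixed bracket.

Run:
```python
from h import *
def al(n,p,z):
    q=plane(n,p,z)[:2]-P1; return (q@u).round(4),(q@v).round(4)
cr=lambda x,y:(170+x/4-.4,120+y/4-.4)
for nm,p in(("back",(75,95)),("back",(168,46)),("front",(82,117)),("front",(192,68))):print(nm,al("scene",cr(*p),.05))
im=cv2.imread("pics/s7.png");o=cv2.cvtColor(im,cv2.COLOR_BGR2HSV)
m=cv2.inRange(o,(18,110,120),(34,255,255));m[150:]=0;m[:,230:]=0
pts=cv2.findNonZero(m).reshape(-1,2)
A=np.array([[*al("scene",cr(*p),.045)] for p in pts]);k=abs(A[:,1])<.013
print("plate top along span",np.percentile(A[k,0],[2,10,50,90,98]).round(4))
# initial plate in top view
t=cv2.imread("pics/top0.png");h=cv2.cvtColor(t,cv2.COLOR_BGR2HSV);m=cv2.inRange(h,(18,110,100),(34,255,255));m[:,:310]=0
A=np.array([[*al("top",p,.045)] for p in cv2.findNonZero(m).reshape(-1,2)]);print("initial plate",np.percentile(A[:,0],[2,10,50,90,98]).round(4))
a=cv2.resize(cv2.imread("pics/scene0.png")[120:270,170:320],None,fx=4,fy=4,interpolation=cv2.INTER_CUBIC)
m=cv2.inRange(cv2.cvtColor(a,cv2.COLOR_BGR2HSV),(18,110,120),(34,255,255))
m[200:]=0
g=cv2.findNonZero(m).reshape(-1,2);A=np.array([[*al("scene",cr(*p),.045)] for p in g]);k=abs(A[:,1])<.013
print("init scene far edge",np.percentile(A[k,0],[90,98]).round(4))
```

```text
back (np.float64(0.2782), np.float64(0.0307))
back (np.float64(0.2833), np.float64(-0.026))
front (np.float64(0.2623), np.float64(0.0355))
front (np.float64(0.2619), np.float64(-0.0273))
plate top along span [0.2472 0.2476 0.2498 0.2519 0.2524]
initial plate [0.2346 0.2354 0.2385 0.2423 0.2431]Traceback (most recent call last):
  File "<stdin>", line 17, in <module>
  File "<stdin>", line 3, in al
  File "h.py", line 7, in plane
    o,d=ray(n,p,c); return o+d*(z-o[2])/d[2]
        ~~~^^^^^^^
  File "h.py", line 4, in ray
    c=c or cams.camera_info(n); R=c["R"];d=R.T@np.linalg.inv(c["camera_matrix"])@[p[0],p[1],1]
           ~~~~~~~~~~~~~^^^
ValueError: time passes only in moves, steps and waits
```

The three estimates of the press are 9.4, 10.2 and 11.3 mm, so about 10 of 14 mm. I'll add a little under 2 mm for margin, settle and check.

To row units: -0.0018 m / 0.25 = -0.0072, -0.001 m / 0.25 = -0.004.

```bash
echo '{"rows": [[-0.004,0,0,0,0,0],[-0.0072,0,0,0,0,0],[-0.0072,0,0,0,0,0],[-0.0072,0,0,0,0,0],[-0.0072,0,0,0,0,0]]}' | python3 drive.py
echo '{"rows": [[0,0,0,0,0,0],[0,0,0,0,0,0],[0,0,0,0,0,0],[0,0,0,0,0,0],[0,0,0,0,0,0]]}' | python3 drive.py
python3 look.py 8| sed -n '3p;6,9p'
```

```text
clock: 8.3
tcp_pos: [0.5771, 0.0323, 0.0944]
orientation: [-2.697, -1.607, -0.001]
contact_force: [3.7, 7.2, -3.3]
grip_width: 0.0302
gripper_force: 4.1
clock: 8.8
tcp_pos: [0.5771, 0.0323, 0.0944]
orientation: [-2.697, -1.607, -0.001]
contact_force: [3.5, 7.5, -2.8]
grip_width: 0.0296
gripper_force: 4.1
t 8.8 along 0.0554 lat -0.0 z 0.0944 F along -8.23 [ 3.5   7.46 -2.76] grip 0.0296 q7 -1.05
[208.  147.3] 32 along 0.2498 lat 0.0027
[215.1 154.7] 30 along 0.2237 lat 0.002
[227.9 168.3] 34 along 0.1783 lat 0.0012
[238.5 184.1] 27 along 0.1334 lat 0.0067
```

```bash
python3 -c "
from bench import r, cams
print(r.hand_in())"
```

```text
the job is handed in; nothing more can be done
None
```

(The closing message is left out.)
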